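Pack the spice pots into the carry case

TASK

Pack the spice pots for a trip: take the sliding lid off the wooden box by lifting its handle end over the stop lip and sliding it out of its grooves, and lay it flat on the drying mat, handle up. Then move every pot from the box into the white carry case, standing upright, and swing the case's lid over and press its free edge down until the catch clicks. Leave the other things on the worktop where they are.

Things in the scene. Friction and masses are not known exactly. Their poses are not given: they have to be found in the camera images.
- box: Fixed open-topped wooden box, 272 (x) x 190 (y) mm outside, inside 244 x 166 mm, walls 12 to 14 mm thick and 70 mm high, floor 6 mm; origin under its centre. The sliding lid rests on the wall tops between guides 13 mm high along both sides (+-x; 2 mm play each side) and leaves towards the box's -y end.
- box_lip (a point): Middle of the top of the stop lip, a ridge 7 mm high and 6 mm thick on the box's -y end wall, 77 mm above the worktop. It blocks the lid while that lies flat. Raise the handle about 9 mm (6 to 12 mm), so that the lid tilts about its rear edge, and then draw it along the box's -y over the lip.
- box_groove (a point): Front end (box y = +10 mm), on the middle line, of the two strips that overhang the lid's sides from there to the rear (+y) end: undersides 13 mm above the wall tops (7 mm of play over the 6 mm lid), 5 mm thick. They keep the lid from being lifted off until it has been drawn about 80 mm along -y.
- slide_lid: Loose wooden lid of the box, 259 (x) x 166 (y) x 6 mm, about 250 g, origin at the centre of its underside, its axes along the box's axes at the start. On it a rib handle along x, 90 mm long, 14 mm thick (y), rising 28 mm above the board, centred 50 mm from the lid's centre towards -y.
- lid_handle (a point): Middle of the top edge of the sliding lid's rib handle, 34 mm above the lid's underside.
- pot0: Squat steel spice pot, 60 mm in diameter, 30 mm high, with a round wooden knob 18 mm in diameter on its middle, overall height 56 mm, 120 g, origin at the centre of its underside, z up. It stands in the wooden box under the sliding lid at the start. It may be absent.
- pot1: As pot0. It may be absent.
- pot2: As pot0. It may be absent.
- pot3: As pot0. It may be absent.
- pot4: As pot0. It may be absent.
- pot5: As pot0. It may be absent.
- case: Fixed white carry case, open-topped box 250 (x) x 170 (y) mm, 66 mm high, walls and floor 4 mm thick (inside 242 x 162 mm), origin under its centre on the worktop. Room for six pots, three by two. The lid is hinged on its +y rim; the catch (a grey clip 50 mm wide) is in the middle of its -y side.
- case_lid (a joint): Angle of the case's hinged lid, rad: 0 shut, 1.95 fully open, leaning back beyond upright. Stiff hinge (0.2 N m): it stays where it is left. At about 0.08 rad a tongue under the free edge meets the spring catch; pressing the free edge with some 6 to 14 N takes it past with a click to 0, where it stays.
- case_hinge (a point): Middle of the hinge line, which runs along the case's x axis at its +y rim, 66 mm above the worktop. The lid plate is 250 mm wide, 185 mm from hinge to free edge, 5 mm thick above the hinge line when shut; its free edge then stands 15 mm past the -y wall.
- case_lid_edge (a point): Point on the outer (upper when shut) face of the case's lid, in the middle of its width, 175 mm from the hinge, 10 mm from the free edge.
- mat: Fixed black ribbed drying mat, 300 (x) x 200 (y) x 6 mm, origin under its centre on the worktop.
- mug: White mug, 76 mm across, 85 mm high; a bystander to be left alone. Origin under its centre.
- soap: Green glass soap bottle, 76 mm across, 115 mm high; a bystander. Origin under its centre.
- sponge: Yellow sponge block, 70 x 110 x 30 mm; a bystander. Origin under its centre.
- bowl: Blue bowl, 100 mm across, 45 mm high; a bystander. Origin under its centre.

How it is judged:
By the outcome, as a careful person would: the job done as asked, in the order asked, and still so for the second after the job is handed in, with the robot touching nothing.
Of pot0, pot1, pot2, pot3, pot4, pot5 only 4 to 6 are there at a start; the rules pass over those that are not, and their reading is None.
At some moment in a run one of pot0, pot1, pot2, pot3, pot4, pot5 may be knocked a few centimetres aside while the robot is not near it.
It also fails if it takes over 200 s, if anything falls off the work surface, if the arm or the gripper's body presses on something with over 40 N, if the wrist force passes 120 N, or if a joint passes its speed limit or range.

ROBOT

A 6-joint arm with a two-finger parallel gripper is mounted at the origin on the work surface. World frame = base frame: x ahead of the robot, y to its left, z up, the work surface at z = 0. Lengths are in m, angles in rad, forces in N, time in s.
With the tool pointing down it reaches from about 0.3 to 0.95 m from the base axis. Payload 3.1 kg.
Tool frame: the origin (TCP) lies between the finger pads; the fingertips stand 19 mm ahead of it and the grasp point (between the pads) is the TCP; z points along the fingers, y is the line along which they close (so a half turn about z gives the same grasp; the last joint's range is limited). The gripper opens to 85 mm and grips with 20 to 120 N. Pads are 22 mm wide; open, the fingers measure 114 mm over their backs; the gripper's body (76 mm by 85 mm) begins 54 mm behind the grasp point. The pads swing forward as they close: fully open they stand 13 mm farther back than shut.
Start: joints at [-1.17, 0.308, 1.634, -0, 1.2, -0.07], TCP at [0.283, -0.557, 0.25] pointing down, gripper open.
Joint ranges: [-3.06, 3.06], [-0.79, 1.96], [0.05, 2.63], [-1.19, 4.34], [0.05, 2.64], [-2.94, 2.94]. Speed limits (rad/s): [2.79, 2.79, 3.14, 3.14, 3.14, 3.14].

INTERFACE

Orientations are given as [roll, pitch, yaw] about the fixed x, y, z axes, in that order (R = Rz(yaw) Ry(pitch) Rx(roll)).
In Python, from cell import arm gives the robot as it stands. The module is installed in compiled form; this text tells all that it offers.
- The arm moves only by the tool arm_command, never from a script. Its argument "increments" is text: rows parted by semicolons, each of 4 numbers parted by spaces: the shift along the tool's x, y, z in units of 25 mm (1.0 is 25 mm), then the turn about the tool's z in units of 5 degrees (1.0 is 5 degrees). A call has 1 to 12 rows; each row is the pose to reach, as a shift and turn from the pose commanded when the call began, along the tool's axes at that moment; what a row does not reach only later rows make up. A row lasts 1/12 s, in which the tool goes at most 41.7 mm and 7.16 degrees, less where a joint would pass 70% of its speed; a pose out of reach is approached as far as the arm can. A call with a gripper value outside its range is refused whole. "grip" is the finger opening in mm, from 0 to 85.4, set as the call begins (left out, the last holds). The fingers move at their own pace and stop on an object; "grip_force" is the grip in N (left out, the last holds). Time passes only in rows, so rows that repeat a pose let the fingers close. It gives the time, the measured TCP pose, the force, the opening and the grip force at its end, in the units of the state.
- arm.state(): the state, without advancing time (a new reading comes with each control period).
- arm.grab_frame(name): name is "scene" or "side" or "wrist"; returns a dict with "frame" (480x640x3 uint8, blue, green, red), "range_z" (480x640 float32, m along the optical axis (not along the pixel's ray), 0 where there is no reading), "camera_matrix" (3x3 intrinsics, pixels), "D" ([k1, k2, p1, p2, k3] as OpenCV has them; the pictures are not rectified), "world_to_cam" (4x4, takes a point from world to camera coordinates). Camera axes: x right, y down, z forward; pixel columns grow to the right and rows downward; lengths in m; the calibration is good to about 2 mm. A picture is of the moment at which its call begins.
- arm.sign_off(): hands the job in; it is judged then, once.
The state is a dict: "time": time; "joint_pos": joint angles; "joint_vel": joint speeds; "joint_torque": joint torques, N m; "tool_pos": TCP position; "tcp_rot": TCP orientation; "ft_force": force on the tool from outside, world axes, zero at the start; "wrist_torque": the same for the moment, N m; "opening": opening from 0.0 (shut) to 1.0 (fully open); "grasp_force": force on a finger pad.
Only numpy, scipy, OpenCV 4.12 (cv2) and the standard library are available. Lean on these libraries where they do the work, as an engineer would, in place of code of your own. Each camera call takes 0.05 s, during which the arm holds its last target. There are 200 camera calls.

## Working session

There is one attempt and no reset: what is moved stays moved. The work goes in short steps, Python scripts to look and compute and a tool call to move; the robot and the scene stay as the last step left them, time stands still between calls to the robot, and variables do not carry over. Pictures are saved under pics/ and viewed, at most 14 in all, crops included, and the job is handed in when it is done.

Besides the shell and the picture viewer there is one more tool, called by a JSON object that holds its "name" and its "arguments". arm_command: Moves the arm, as the interface text tells. Its arguments: {"type":"object","properties":{"increments":{"type":"string"},"grip":{"type":"number"},"grip_force":{"type":"number"}},"required":["increments"]}

```bash
mkdir -p pics
cat > h.py <<'E'
import numpy as np, cv2
from cell import arm
from scipy.spatial.transform import Rotation as R
def grab(n): return arm.grab_frame(n)
def cloud(f):
    "world xyz for every pixel from range"
    K=np.array(f["camera_matrix"],float);D=np.array(f["D"],float);T=np.array(f["world_to_cam"],float)
    h,w=f["range_z"].shape
    uv=np.stack(np.meshgrid(np.arange(w),np.arange(h)),-1).reshape(-1,1,2).astype(np.float64)
    n=cv2.undistortPoints(uv,K,D).reshape(h,w,2)
    z=f["range_z"].astype(float)
    pc=np.dstack([n*z[...,None],z])
    P=(pc-T[:3,3])@T[:3,:3]
    P[z==0]=np.nan
    return P
def ray(f,u,v,zp):
    K=np.array(f["camera_matrix"],float);D=np.array(f["D"],float);T=np.array(f["world_to_cam"],float)
    n=cv2.undistortPoints(np.array([[[u,v]]],float),K,D)[0,0]
    d=np.array([*n,1])@T[:3,:3];c=-T[:3,:3].T@T[:3,3]
    return c+d*(zp-c[2])/d[2]
def proj(f,p):
    T=np.array(f["world_to_cam"],float)
    rv=cv2.Rodrigues(T[:3,:3])[0]
    return cv2.projectPoints(np.array([p],float),rv,T[:3,3],np.array(f["camera_matrix"],float),np.array(f["D"],float))[0].reshape(-1,2)
def st():
    s=arm.state();print("t",round(s["time"],2),"pos",np.round(s["tool_pos"],4),"rot",np.round(s["tcp_rot"],3),"F",np.round(s["ft_force"],1),"op",round(s["opening"],3),"g",np.round(s["grasp_force"],1),"q",np.round(s["joint_pos"],2));return s
def rel(target,yaw=None):
    "shift in tool axes, units of 25mm"
    s=arm.state();M=R.from_euler('xyz',s["tcp_rot"]).as_matrix()
    print("inc",np.round(M.T@(np.array(target)-s["tool_pos"])/0.025,3))
E
python3 - <<'E'
from h import *
st()
for n in("scene","side"):
    f=grab(n);cv2.imwrite(f"pics/{n}0.png",f["frame"]);np.savez(f"{n}0.npz",**f)
    T=f["world_to_cam"];print(n,-T[:3,:3].T@T[:3,3])
E
```

```text
t 0.0 pos [ 0.2832 -0.5563  0.249 ] rot [-3.139 -0.     0.471] F [0.4 0.4 0.1] op 1.004 g 0.0 q [-1.17  0.31  1.64 -0.    1.2  -0.07]
scene [ 1.01399295 -0.48753861  0.99683245]
side [ 0.46938526 -0.70576571  0.7763966 ]
```

View pics/scene0.png

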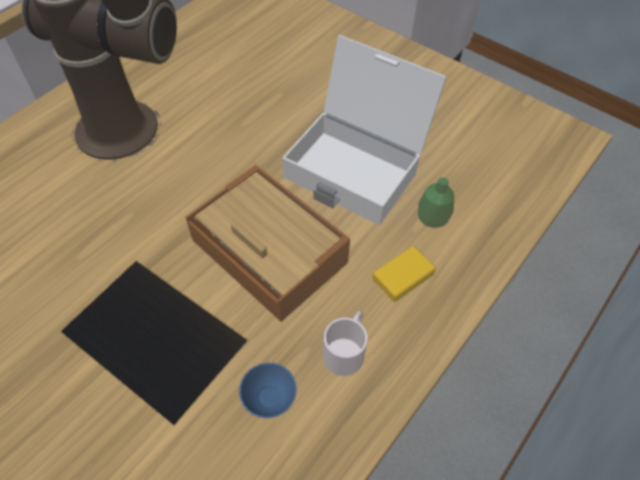

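View pics/side0.png

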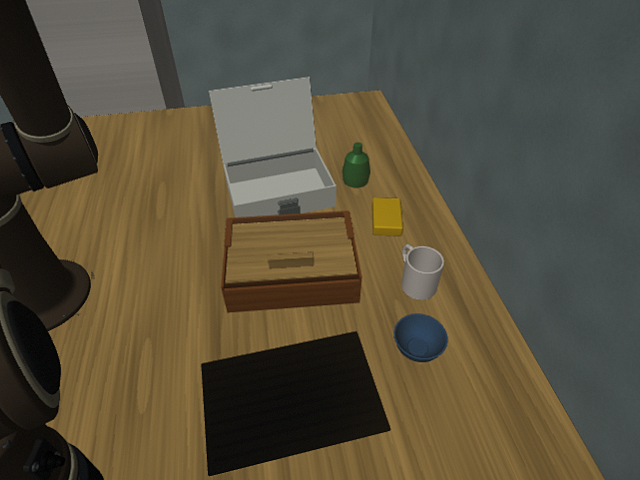

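The scene view shows the box around pixel (268,240) with its handle at (248,240). The mat is at (153,340), the open case at (350,165), and the bystanders sit at the right. The side view agrees, with the handle at (291,260).

Run:
```python
from h import *
for n in("scene","side"):
    f=dict(np.load(f"{n}0.npz"));P=cloud(f);X,Y,Z=P[...,0],P[...,1],P[...,2]
    b,g,r=[f["frame"][...,i].astype(int) for i in range(3)]
    print(n)
    def rect(m,lab):
        m=cv2.morphologyEx(m.astype(np.uint8),cv2.MORPH_OPEN,np.ones((3,3)))
        k,l,s,c=cv2.connectedComponentsWithStats(m)
        if k<2: print(lab,"none");return
        i=1+np.argmax(s[1:,4]);q=P[l==i];q=q[~np.isnan(q[:,0])]
        (cx,cy),(w,h),a=cv2.minAreaRect(q[:,:2].astype(np.float32))
        print(lab,"c",np.round((cx,cy),4),"wh",np.round((w,h),4),"a",round(a,1),"zmed",round(np.median(q[:,2]),4),"n",len(q),"px",np.round(c[i]))
    ws=(X>0.2)&(X<1.1)&(Y>-.65)&(Y<.6)
    rect((r<50)&(g<50)&(b<50)&(Z<0.02)&(X>.25),"mat")
    rect(ws&(Z>.093)&(Z<.112)&(r>b+40)&(r>90),"handle")
    rect(ws&(Z>.06)&(Z<.098)&(r>b+30),"boxtop")
    white=ws&(abs(r-b)<40)&(r>110)
    rect(white&(Z>.055)&(Z<.075),"case rim")
    rect(white&(Z<.015)&(Z>-0.003),"case floor")
    rect(white&(Z>.09),"case lid")
    q=P[white&(Z>.1)&(Y>0.0)];
    print("lid z",np.nanmin(q,0),np.nanmax(q,0))
    c=np.nanmean(q,0);u,s,v=np.linalg.svd(q-c,full_matrices=False);print("lid normal",v[2],c)
    rect((g>r+20)&(g>b+10),"soap");rect((b>r+40),"bowl");rect((r>150)&(b<80)&(g>120)&(Z>.02)&(Z<.04),"sponge")
    rect(white&(Y<-.05)&(Z>.02),"mug")
```

```text
scene
mat c [ 0.4866 -0.3164] wh [0.2975 0.1941] a 2.9 zmed 0.0068 n 14378 px [154. 341.]
handle c [ 0.523  -0.0787] wh [0.0153 0.0902] a 84.4 zmed 0.1036 n 344 px [248. 237.]
boxtop c [ 0.5269 -0.0331] wh [0.1929 0.2757] a 84.6 zmed 0.0764 n 11540 px [269. 234.]
case rim c [0.5282 0.3131] wh [0.0703 0.2577] a 85.8 zmed 0.0677 n 747 px [373. 135.]
case floor c [0.5197 0.2609] wh [0.2267 0.1229] a 6.7 zmed 0.0043 n 4007 px [352. 166.]
case lid c [0.5183 0.3535] wh [0.254  0.0574] a 6.7 zmed 0.173 n 7831 px [384.  89.]
lid z [0.39060562 0.256935   0.10000125] [0.75239337 0.3974583  0.24915054]
lid normal [-0.10338094  0.95204563 -0.28796095] [0.52429243 0.35541869 0.17576343]
soap c [0.7423 0.2506] wh [0.0544 0.0503] a 3.0 zmed 0.0803 n 612 px [435. 197.]
bowl c [ 0.742 -0.258] wh [0.0799 0.0773] a 0.4 zmed 0.0136 n 1568 px [274. 391.]
sponge c [0.7782 0.0909] wh [0.1125 0.0689] a 75.9 zmed 0.0296 n 1648 px [403. 271.]
mug c [ 0.7818 -0.1134] wh [0.075  0.0991] a 41.4 zmed 0.0613 n 1522 px [345. 343.]
side
mat c [ 0.4839 -0.3186] wh [0.2999 0.2   ] a 3.1 zmed 0.0063 n 18595 px [288. 40
[... 231 characters left out ...]
 zmed 0.065 n 178 px [419. 277.]
case floor c [0.5306 0.2751] wh [0.2384 0.0942] a 6.1 zmed 0.0038 n 1885 px [276. 185.]
case lid c [0.5188 0.3519] wh [0.2501 0.0572] a 6.1 zmed 0.1695 n 6126 px [263. 115.]
lid z [0.39225879 0.31589762 0.10001697] [0.64437499 0.39141251 0.24500523]
lid normal [ 0.10821361 -0.95339349  0.28165701] [0.515368   0.35205978 0.17276162]
soap c [0.7328 0.2479] wh [0.0481 0.061 ] a 76.3 zmed 0.0624 n 673 px [354. 166.]
bowl c [ 0.751  -0.2457] wh [0.0213 0.0336] a 52.4 zmed 0.0129 n 181 px [422. 333.]
sponge c [0.7755 0.0881] wh [0.1067 0.0629] a 75.5 zmed 0.0298 n 763 px [387. 213.]
mug c [ 0.7874 -0.1229] wh [0.0777 0.0623] a 58.4 zmed 0.0569 n 1098 px [422. 270.]
```

{"name": "arm_command", "arguments": {"increments": "17.2 -12.7 0 6.5;17.2 -12.7 0 6.5;17.2 -12.7 0 6.5;17.2 -12.7 0 6.5;17.2 -12.7 0 6.5;17.2 -12.7 0 6.5;17.2 -12.7 0 6.5;17.2 -12.7 0 6.5;17.2 -12.7 0 6.5;17.2 -12.7 0 6.5;17.2 -12.7 0 6.5;17.2 -12.7 0 6.5", "grip": 50}}

```text
time: 1.1
tool_pos: [0.5063, -0.1101, 0.25]
tcp_rot: [-3.142, 0.0, -0.096]
ft_force: [0.6, -0.6, 0.2]
opening: 0.588
grasp_force: 0.0
```

Run:
```python
from h import *
st();rel([.5225,-.079,.099])
f=grab("wrist");cv2.imwrite("pics/w1.png",f["frame"])
P=cloud(f);Z=P[...,2]
m=((Z>.096)&(Z<.11)).astype(np.uint8);q=P[m>0]
print(cv2.minAreaRect(q[:,:2].astype(np.float32)),np.median(q[:,2]),len(q))
```

```text
t 1.1 pos [ 0.5063 -0.1101  0.25  ] rot [-3.142  0.    -0.096] F [ 0.6 -0.6  0.2] op 0.588 g 0.0 q [-0.3   0.1   1.88 -0.    1.16  1.37]
inc [ 0.53 -1.3   6.04]
((0.5234259366989136, -0.07769827544689178), (0.014285086654126644, 0.08982311189174652), 84.5148696899414) 0.10407984531722064 2401
```

View pics/w1.png

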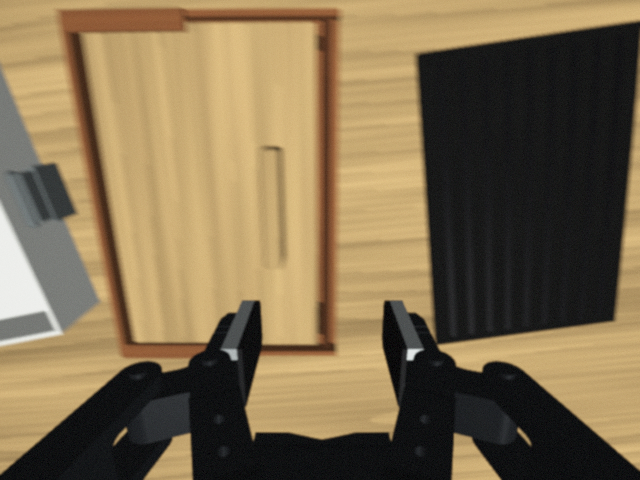

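The wrist view shows the handle at (272,205), the lip at about x=325 and the mat to the right. Depth puts the handle at (0.523, -0.078, 0.104), which agrees with the scene cameras.

{"name": "arm_command", "arguments": {"increments": "0.55 -1.35 0 0;0.55 -1.35 0 0;0.55 -1.35 1.5 0;0.55 -1.35 3 0;0.55 -1.35 4 0;0.55 -1.35 5 0;0.55 -1.35 5.6 0;0.55 -1.35 6.0 0;0.55 -1.35 6.0 0;0.55 -1.35 6.0 0", "grip": 36}}

```text
time: 1.98
tool_pos: [0.5228, -0.0803, 0.1001]
tcp_rot: [-3.142, 0.001, -0.097]
ft_force: [-0.6, 0.1, 1.0]
opening: 0.421
grasp_force: 0.0
```

{"name": "arm_command", "arguments": {"increments": "0 0 0 0;0 0 0 0;0 0 0 0;0 0 0 0;0 0 0 0;0 0 0 0;0 0 0 0;0 0 0 0", "grip": 5, "grip_force": 25}}

```text
time: 2.65
tool_pos: [0.5244, -0.0802, 0.1019]
tcp_rot: [3.141, -0.003, -0.096]
ft_force: [0.1, -0.5, 6.2]
opening: 0.158
grasp_force: 27.9
```

{"name": "arm_command", "arguments": {"increments": "0 0 -0.1 0;0 0 -0.2 0;0 0 -0.3 0;0 0 -0.4 0;0 0 -0.4 0;0 0 -0.4 0"}}

```text
time: 3.15
tool_pos: [0.5224, -0.0798, 0.1094]
tcp_rot: [-3.142, 0.001, -0.096]
ft_force: [0.9, 0.4, -5.9]
opening: 0.152
grasp_force: 26.4
```

Run:
```python
from h import *
st()
f=grab("side");P=cloud(f);Z=P[...,2];X=P[...,0];Y=P[...,1]
r,b=f["frame"][...,2].astype(int),f["frame"][...,0].astype(int)
# board heights along box y
c=np.array([.527,-.0333]);a=np.deg2rad(-5.4);ex=np.array([np.cos(a),np.sin(a)]);ey=np.array([-np.sin(a),np.cos(a)])
d=P[...,:2]-c;u=d@ex;v=d@ey
for lo in range(-100,100,15):
    for s in(-1,1):
        m=(v>lo/1000)&(v<(lo+8)/1000)&(s*u>.06)&(s*u<.11)&(Z>.05)&(Z<.12)
        print(lo,s,m.sum(),np.round(np.median(Z[m]),4) if m.sum() else None,end=" | ")
```

```text
t 3.15 pos [ 0.5224 -0.0798  0.1094] rot [-3.142e+00  1.000e-03 -9.600e-02] F [ 0.9  0.4 -5.9] op 0.152 g 26.4 q [-0.23  0.31  1.96 -0.    0.88  1.43]
-100 -1 197 0.0612 | -100 1 191 0.0611 | -85 -1 112 0.0818 | -85 1 108 0.0819 | -70 -1 76 0.0835 | -70 1 79 0.0837 | -55 -1 77 0.0837 | -55 1 77 0.0835 | -40 -1 78 0.0835 | -40 1 75 0.0834 | -25 -1 74 0.0835 | -25 1 68 0.0833 | -10 -1 73 0.0831 | -10 1 65 0.0831 | 5 -1 64 0.0832 | 5 1 61 0.083 | 20 -1 69 0.0834 | 20 1 63 0.0832 | 35 -1 63 0.0825 | 35 1 59 0.0828 | 50 -1 60 0.0828 | 50 1 60 0.083 | 65 -1 55 0.083 | 65 1 56 0.0825 | 80 -1 30 0.0824 | 80 1 40 0.0823 | 95 -1 2 0.0858 | 95 1 4 0.0861 |
```

The lid came up level (about +7.3 mm) and touches the strips. I'll raise it a little more with a softer grip so it tilts.

{"name": "arm_command", "arguments": {"increments": "0 0 -0.05 0;0 0 -0.1 0;0 0 -0.14 0;0 0 -0.14 0;0 0 -0.14 0", "grip_force": 20}}

```text
time: 3.62
tool_pos: [0.5224, -0.0791, 0.1121]
tcp_rot: [-3.141, 0.001, -0.096]
ft_force: [5.2, 3.4, -16.1]
opening: 0.156
grasp_force: 38.4
```

```bash
cat >> h.py <<'E'
def boardz():
    f=grab("side");P=cloud(f);Z=P[...,2]
    c=np.array([.527,-.0333]);a=np.deg2rad(-5.4);ex=np.array([np.cos(a),np.sin(a)]);ey=np.array([-np.sin(a),np.cos(a)])
    d=P[...,:2]-c;u=d@ex;v=d@ey
    for lo in range(-190,100,15):
        m=(v>lo/1000)&(v<(lo+8)/1000)&(abs(u)>.06)&(abs(u)<.11)&(Z>.05)&(Z<.2)
        print(lo,np.round(np.median(Z[m]),4) if m.sum() else None,end=" | ")
E
python3 -c "
from h import *
st();boardz()"
```

```text
t 3.62 pos [ 0.5224 -0.0791  0.1121] rot [-3.141e+00  1.000e-03 -9.600e-02] F [  5.2   3.4 -16.1] op 0.156 g 38.4 q [-0.23  0.3   1.96  0.    0.88  1.43]
-190 None | -175 None | -160 None | -145 None | -130 None | -115 None | -100 0.0618 | -85 0.0855 | -70 0.0868 | -55 0.0861 | -40 0.0856 | -25 0.0847 | -10 0.0841 | 5 0.0832 | 20 0.0826 | 35 0.0819 | 50 0.0812 | 65 0.0803 | 80 0.0797 | 95 0.0865 |
```

{"name": "arm_command", "arguments": {"increments": "0 0.3 0 0;0 0.6 0 0;0 0.9 0 0;0 1.2 0 0;0 1.5 0 0;0 1.8 0 0;0 2.1 0 0;0 2.4 0 0;0 2.4 0 0;0 2.4 0 0"}}

```text
time: 4.5
tool_pos: [0.5166, -0.1398, 0.1136]
tcp_rot: [3.141, 0.002, -0.097]
ft_force: [-0.4, 0.4, -7.0]
opening: 0.16
grasp_force: 34.4
```

```bash
python3 -c "
from h import *
st();boardz()"
```

```text
t 4.5 pos [ 0.5166 -0.1398  0.1136] rot [ 3.141e+00  2.000e-03 -9.700e-02] F [-0.4  0.4 -7. ] op 0.16 g 34.4 q [-0.35  0.31  1.94 -0.    0.89  1.32]
-190 None | -175 None | -160 None | -145 0.0879 | -130 0.088 | -115 0.0875 | -100 0.0868 | -85 0.0864 | -70 0.0858 | -55 0.0853 | -40 0.0847 | -25 0.0842 | -10 0.0837 | 5 0.0833 | 20 0.0822 | 35 None | 50 0.0603 | 65 None | 80 0.0629 | 95 0.0864 |
```

{"name": "arm_command", "arguments": {"increments": "0 0.3 0 0;0 0.6 0 0;0 0.9 0 0;0 1.2 0 0;0 1.5 0 0;0 1.6 0 0;0 1.6 0 0;0 1.6 -0.4 0;0 1.6 -0.8 0;0 1.6 -1.4 0;0 1.6 -2 0;0 1.6 -2 0"}}

```text
time: 5.55
tool_pos: [0.5163, -0.1803, 0.1683]
tcp_rot: [3.139, -0.008, -0.096]
ft_force: [1.6, -1.0, -1.4]
opening: 0.154
grasp_force: 26.8
```

```bash
python3 -c "
from h import *
st();boardz()
# target: lid centre on mat centre (.485,-.3175), yaw 3deg; handle 50mm toward -y
a=np.deg2rad(3);h=np.array([.485,-.3175])-.05*np.array([-np.sin(a),np.cos(a)]);print(h);rel([*h,.107])"
```

```text
t 5.55 pos [ 0.5163 -0.1803  0.1683] rot [ 3.139 -0.008 -0.096] F [ 1.6 -1.  -1.4] op 0.154 g 26.8 q [-0.42  0.25  1.89  0.    0.99  1.25]
-190 0.141 | -175 0.1425 | -160 0.1423 | -145 0.1419 | -130 0.1423 | -115 0.1418 | -100 0.1417 | -85 0.1413 | -70 0.1415 | -55 0.1411 | -40 0.1412 | -25 0.141 | -10 None | 5 None | 20 None | 35 None | 50 None | 65 None | 80 0.0628 | 95 0.087 | [ 0.4876168  -0.36743148]
inc [-0.409  7.564  2.402]
```

{"name": "arm_command", "arguments": {"increments": "-0.1 1.2 0 0;-0.2 2.4 0 -0.4;-0.3 3.6 0 -0.8;-0.4 4.8 0 -1.2;-0.4 6 0 -1.7;-0.4 7 0 -1.7;-0.4 7.5 0.4 -1.7;-0.4 7.55 1.2 -1.7;-0.4 7.55 2 -1.7;-0.4 7.55 2.8 -1.7;-0.4 7.55 3.4 -1.7;-0.4 7.55 3.4 -1.7"}}

```text
time: 6.6
tool_pos: [0.4821, -0.3627, 0.0734]
tcp_rot: [-3.134, 0.007, 0.052]
ft_force: [-0.6, 0.6, -2.9]
opening: 0.156
grasp_force: 26.8
```

```bash
python3 -c "
from h import *
st();rel([.4876,-.3674,.039])
f=grab('side');P=cloud(f);Z=P[...,2];X=P[...,0];Y=P[...,1]
b,g,r=[f['frame'][...,i].astype(int) for i in range(3)]
m=(Z>.04)&(Z<.075)&(Y<-.18)&(Y>-.5)&(X>.3)&(X<.66)&(r>b+30)
q=P[m];print(cv2.minAreaRect(q[:,:2].astype(np.float32)),np.percentile(q[:,2],[5,50,95]))
"
```

```text
t 6.6 pos [ 0.4821 -0.3627  0.0734] rot [-3.134  0.007  0.052] F [-0.6  0.6 -2.9] op 0.156 g 26.8 q [-0.72  0.49  1.78  0.    0.88  0.8 ]
inc [0.218 0.208 1.375]
((0.47692298889160156, -0.3143908381462097), (0.26015546917915344, 0.16887983679771423), 3.1989431381225586) [0.04528265 0.04749762 0.05017188]
```

{"name": "arm_command", "arguments": {"increments": "0.3 0.12 0.3 0;0.3 0.12 0.6 0;0.3 0.12 0.9 0;0.3 0.12 1.1 0;0.3 0.12 1.25 0;0.3 0.12 1.36 0;0.3 0.12 1.42 0;0.3 0.12 1.42 0;0.3 0.12 1.42 0"}}

```text
time: 7.4
tool_pos: [0.493, -0.3691, 0.0434]
tcp_rot: [3.141, -0.0, 0.052]
ft_force: [-0.6, 0.9, -1.5]
opening: 0.157
grasp_force: 26.8
```

{"name": "arm_command", "arguments": {"increments": "0 0 0 0;0 0 0 0;0 0 0 0;0 0 0 0;0 0 0 0;0 0 0 0", "grip": 36}}

```text
time: 7.9
tool_pos: [0.4931, -0.3691, 0.0435]
tcp_rot: [3.141, -0.0, 0.052]
ft_force: [-0.1, -0.3, 0.2]
opening: 0.42
grasp_force: 0.0
```

{"name": "arm_command", "arguments": {"increments": "0 0 -1 0;0 0 -2 0;0 0 -3.5 0;0 0 -5 0;0 0 -6.5 0;0 0 -8 0;0 -1.5 -8 0;0 -3 -8 0;0 -4 -8 0;0 -4 -8 0"}}

```text
time: 8.73
tool_pos: [0.4869, -0.2645, 0.2433]
tcp_rot: [-3.138, 0.001, 0.055]
ft_force: [-0.7, 0.7, -0.1]
opening: 0.421
grasp_force: 0.0
```

```bash
python3 -c "
from h import *
st()
f=grab('side');P=cloud(f);Z=P[...,2];X=P[...,0];Y=P[...,1]
b,g,r=[f['frame'][...,i].astype(int) for i in range(3)]
m=(Z>.005)&(Z<.02)&(Y<-.18)&(Y>-.5)&(X>.3)&(X<.66)&(r>b+30)
q=P[m];print(cv2.minAreaRect(q[:,:2].astype(np.float32)),np.percentile(q[:,2],[5,50,95]))
f=grab('scene');cv2.imwrite('pics/s2.png',f['frame']);P=cloud(f);Z=P[...,2];np.savez('s2.npz',**f)
"
```

```text
t 8.73 pos [ 0.4869 -0.2645  0.2433] rot [-3.138e+00  1.000e-03  5.500e-02] F [-0.7  0.7 -0.1] op 0.421 g 0.0 q [-0.58  0.18  1.81  0.    1.16  0.94]
((0.47368189692497253, -0.29941269755363464), (0.3507974445819855, 0.21319417655467987), 2.9645583629608154) [0.00964023 0.01209561 0.01435892]
```

View pics/s2.png

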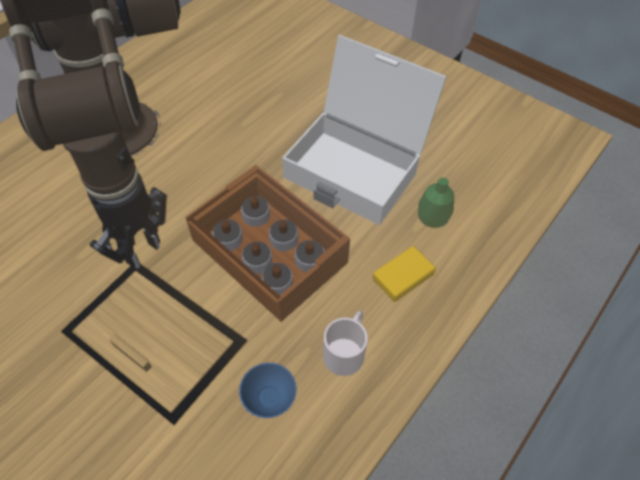

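The lid lies flat and centred on the mat, and six pots are standing in the box with knobs around (228,228), (255,205), (257,250), (283,228), (278,270) and (310,247). Next I'll locate the knobs and the case.

```bash
cat >> h.py <<'E'
BC=np.array([.527,-.0333]);BA=np.deg2rad(-5.4)
def knobs(fs,c=BC,a=BA,hx=.115,hy=.078,z0=.046,z1=.070):
    ex=np.array([np.cos(a),np.sin(a)]);ey=np.array([-np.sin(a),np.cos(a)])
    for f in fs:
        P=cloud(f);d=P[...,:2]-c;u=d@ex;v=d@ey
        m=((abs(u)<hx)&(abs(v)<hy)&(P[...,2]>z0)&(P[...,2]<z1)).astype(np.uint8)
        k,l,s,_=cv2.connectedComponentsWithStats(m)
        for i in range(1,k):
            if s[i,4]<12: continue
            q=P[l==i];e=cv2.minEnclosingCircle(q[q[:,2]>np.max(q[:,2])-.012][:,:2].astype(np.float32))
            print("  knob",np.round(e[0],4),"r",round(e[1],4),"zmax",np.round(np.percentile(q[:,2],95),4),"n",s[i,4],"uv",np.round([u[l==i].mean(),v[l==i].mean()],3))
E
python3 - <<'E'
from h import *
f=dict(np.load('s2.npz'));knobs([f])
print('side');fs=grab('side');knobs([fs]);np.savez('side2.npz',**fs)
for f in(f,fs):
    P=cloud(f);X,Y,Z=np.moveaxis(P,-1,0);b,g,r=[f["frame"][...,i].astype(int) for i in range(3)]
    w=(X>.35)&(X<.68)&(Y>.1)&(Y<.42)&(abs(r-b)<40)&(r>90)
    q=P[w&(Z>.064)&(Z<.0685)]
    print(len(q),cv2.minAreaRect(q[:,:2].astype(np.float32)),np.median(q[:,2]))
    q=P[w&(Z>.02)&(Z<.0685)]
    print(len(q),cv2.minAreaRect(q[:,:2].astype(np.float32)))
    q=P[w&(Z>.11)];c=q.mean(0);_,_,v=np.linalg.svd(q-c,full_matrices=False);n=v[2];print("lid n",n,c,"at z.066:",c[1]+n[2]/n[1]*(c[2]-.066),"zmax",q[:,2].max())
E
```

```text
knob [0.4468 0.0159] r 0.0117 zmax 0.0643 n 78 uv [-0.082  0.04 ]
  knob [ 0.4451 -0.0667] r 0.0108 zmax 0.0637 n 91 uv [-0.077 -0.043]
  knob [0.5358 0.0033] r 0.0083 zmax 0.0652 n 82 uv [0.005 0.038]
  knob [ 0.5291 -0.0699] r 0.0096 zmax 0.0641 n 87 uv [ 0.007 -0.038]
  knob [6.089e-01 3.000e-04] r 0.0095 zmax 0.0645 n 88 uv [0.08  0.039]
  knob [ 0.5935 -0.0823] r 0.01 zmax 0.0644 n 93 uv [ 0.073 -0.044]
side
  knob [ 0.6082 -0.0018] r 0.0096 zmax 0.0635 n 77 uv [0.078 0.037]
  knob [0.4426 0.0127] r 0.0072 zmax 0.0613 n 20 uv [-0.088  0.034]
  knob [ 0.527  -0.0718] r 0.0097 zmax 0.0632 n 65 uv [ 0.007 -0.04 ]
  knob [ 0.5938 -0.0829] r 0.0099 zmax 0.065 n 81 uv [ 0.071 -0.046]
  knob [ 0.4433 -0.0683] r 0.0107 zmax 0.0633 n 86 uv [-0.079 -0.046]
723 ((0.533392608165741, 0.22737827897071838), (0.25198984146118164, 0.2038489133119583), 6.50621223449707) 0.06615233249052263
4257 ((0.5335622429847717, 0.22477544844150543), (0.2533746659755707, 0.20935210585594177), 6.028885364532471)
lid n [ 0.1100834  -0.95421527  0.27812741] [0.52383808 0.35701513 0.18047943] at z.066: 0.32364753051099354 zmax 0.24966343573129454
207 ((0.5321505069732666, 0.23793192207813263), (0.25051575899124146, 0.17829254269599915), 6.636837005615234) 0.06595158616991414
1320 ((0.5323618054389954, 0.23715665936470032), (0.2505514919757843, 0.17941080033779144), 6.7516255378723145)
lid n [ 0.10800293 -0.95188629  0.28678888] [0.62097776 0.35296069 0.13559624] at z.066: 0.33199240029202026 zmax 0.17363434314092022
```

{"name": "arm_command", "arguments": {"increments": "-1 -19 -2 -1.0;-1 -19 -2 -1.0;-1 -19 -2 -1.0;-1 -19 -2 -1.0;-1 -19 -2 -1.0;-1 -19 -2 -1.0;-1 -19 -2 -1.0;-1 -19 -2 -1.0;-1 -19 -2 -1.0;-1 -19 -2 -1.0;-1 -19 -2 -1.0;-1 -19 -2 -1.0"}}

```text
time: 9.88
tool_pos: [0.4389, 0.2073, 0.2943]
tcp_rot: [-3.139, -0.002, 0.14]
ft_force: [0.4, -0.7, 0.1]
opening: 0.42
grasp_force: 0.0
```

Run:
```python
from h import *
st()
f=grab("wrist");cv2.imwrite("pics/w2.png",f["frame"]);np.savez("w2.npz",**f)
P=cloud(f);X,Y,Z=np.moveaxis(P,-1,0);b,g,r=[f["frame"][...,i].astype(int) for i in range(3)]
w=(X>.38)&(X<.68)&(Y>.1)&(Y<.345)&(abs(r-b)<40)
q=P[w&(Z>.062)&(Z<.07)&(r>120)]
print(len(q),cv2.minAreaRect(q[:,:2].astype(np.float32)),np.median(q[:,2]))
q=P[w&(Z>0.002)&(Z<.007)&(r>100)&(X>.42)];print("floor",len(q),cv2.minAreaRect(q[:,:2].astype(np.float32)))
knobs([f])
```

```text
t 9.88 pos [0.4389 0.2073 0.2943] rot [-3.139e+00 -2.000e-03  1.400e-01] F [ 0.4 -0.7  0.1] op 0.42 g 0.0 q [ 0.35 -0.01  1.91  0.    1.24  1.78]
2014 ((0.5090838670730591, 0.2358992099761963), (0.20289582014083862, 0.1720210760831833), 6.1986284255981445) 0.06613518871614381
floor 32933 ((0.518875241279602, 0.23631776869297028), (0.21421882510185242, 0.16326533257961273), 6.45627498626709)
  knob [0.6084 0.0007] r 0.0095 zmax 0.0631 n 580 uv [0.077 0.044]
  knob [0.5339 0.0072] r 0.0096 zmax 0.0632 n 459 uv [0.003 0.043]
  knob [ 0.5292 -0.069 ] r 0.0102 zmax 0.0633 n 511 uv [ 0.004 -0.032]
  knob [0.4471 0.017 ] r 0.0094 zmax 0.0631 n 391 uv [-0.083  0.045]
  knob [ 0.4442 -0.0656] r 0.0097 zmax 0.0632 n 426 uv [-0.079 -0.037]
```

View pics/w2.png

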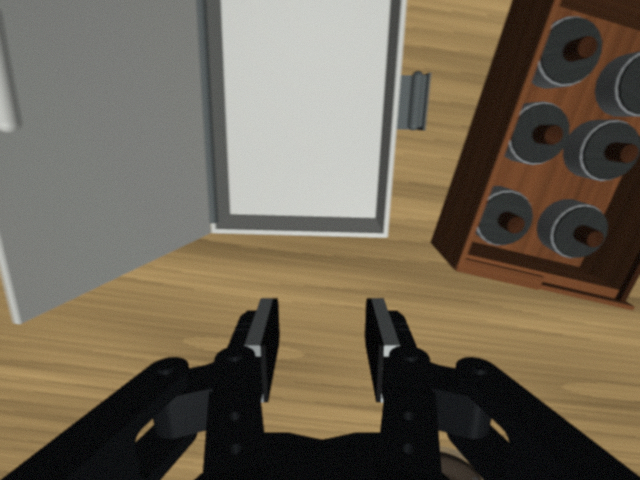

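The wrist view shows the case interior around (300,120), the catch at (413,100) and the pots on the right with knobs clearly found. I'll go to pot 1 at (0.447, 0.0165) with yaw 0.

{"name": "arm_command", "arguments": {"increments": "-0.75 7.6 4 1.6;-0.75 7.6 5 1.6;-0.75 7.6 5 1.6;-0.75 7.6 5 1.6;-0.75 7.6 5 1.6;-0.75 7.6 5 1.6;-0.75 7.6 5 1.6;-0.75 7.6 5 1.6;-0.75 7.6 5 1.6"}}

```text
time: 10.68
tool_pos: [0.447, 0.0128, 0.1689]
tcp_rot: [-3.141, -0.001, -0.002]
ft_force: [-0.2, 0.4, 0.1]
opening: 0.419
grasp_force: 0.0
```

```bash
python3 -c "
from h import *
st();rel([.447,.0165,.064]);f=grab('wrist');knobs([f])"
```

```text
t 10.68 pos [0.447  0.0128 0.1689] rot [-3.141e+00 -1.000e-03 -2.000e-03] F [-0.2  0.4  0.1] op 0.419 g 0.0 q [-0.07  0.06  2.11  0.    0.97  1.5 ]
inc [-0.005 -0.146  4.197]
  knob [ 0.5883 -0.0814] r 0.0073 zmax 0.0624 n 279 uv [ 0.064 -0.04 ]
  knob [0.5341 0.0066] r 0.009 zmax 0.0634 n 782 uv [0.003 0.04 ]
  knob [ 0.5286 -0.0689] r 0.0089 zmax 0.0632 n 960 uv [ 0.005 -0.034]
  knob [0.4475 0.0165] r 0.0091 zmax 0.0631 n 710 uv [-0.082  0.042]
  knob [ 0.4446 -0.0663] r 0.0093 zmax 0.0631 n 792 uv [-0.077 -0.039]
```

{"name": "arm_command", "arguments": {"increments": "0 -0.15 1 0;0 -0.15 2 0;0 -0.15 3 0;0 -0.15 3.7 0;0 -0.15 4.2 0;0 -0.15 4.2 0;0 -0.15 4.2 0"}}

```text
time: 11.32
tool_pos: [0.4464, 0.0178, 0.0637]
tcp_rot: [-3.142, -0.0, 0.001]
ft_force: [0.1, -0.2, -0.3]
opening: 0.424
grasp_force: 0.0
```

{"name": "arm_command", "arguments": {"increments": "0 0 0 0;0 0 0 0;0 0 0 0;0 0 0 0;0 0 0 0;0 0 0 0;0 0 0 0", "grip": 8, "grip_force": 40}}

```text
time: 11.9
tool_pos: [0.4477, 0.0171, 0.0649]
tcp_rot: [-3.141, -0.004, -0.001]
ft_force: [-0.4, 2.1, 6.5]
opening: 0.193
grasp_force: 39.6
```

{"name": "arm_command", "arguments": {"increments": "0 0 -0.6 0;0 0 -1.5 0;0 0 -2.5 0;0 0 -3.5 0;0 0 -4.3 0;0 0 -4.3 0;0 0 -4.3 0"}}

```text
time: 12.48
tool_pos: [0.4467, 0.0168, 0.1718]
tcp_rot: [3.141, -0.003, -0.001]
ft_force: [-1.1, -0.6, -1.2]
opening: 0.189
grasp_force: 39.2
```

```bash
python3 -c "
from h import *
st();rel([.4525,.2675,.17])
f=grab('side');cv2.imwrite('pics/sd3.png',f['frame'][100:400,150:550]);"
```

```text
t 12.48 pos [0.4467 0.0168 0.1718] rot [ 3.141e+00 -3.000e-03 -1.000e-03] F [-1.1 -0.6 -1.2] op 0.189 g 39.2 q [-0.06  0.06  2.11 -0.    0.97  1.51]
inc [  0.227 -10.028   0.069]
```

View pics/sd3.png

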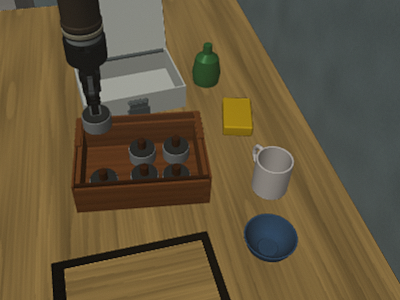

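The crop shows the pot held upright at (97,118) and the other five still in the box. Carrying it to the rear-left slot.

{"name": "arm_command", "arguments": {"increments": "0.1 -1.3 0 0;0.2 -2.7 0 0;0.2 -4.1 0 0;0.2 -5.5 0 0;0.2 -6.9 0 0;0.2 -8.3 0 0;0.2 -9.4 0 0;0.23 -10 0 0;0.23 -10 0 0;0.23 -10 0 0"}}

```text
time: 13.37
tool_pos: [0.4501, 0.2667, 0.1684]
tcp_rot: [3.139, 0.004, 0.002]
ft_force: [-0.1, -0.1, -1.4]
opening: 0.189
grasp_force: 39.3
```

{"name": "arm_command", "arguments": {"increments": "0 0 1.2 0;0 0 2.4 0;0 0 3.2 0;0 0 3.8 0;0 0 4.15 0;0 0 4.28 0;0 0 4.28 0;0 0 4.28 0"}}

```text
time: 14.03
tool_pos: [0.4518, 0.2659, 0.0638]
tcp_rot: [3.141, 0.0, -0.002]
ft_force: [-0.5, 1.0, -0.9]
opening: 0.188
grasp_force: 39.5
```

{"name": "arm_command", "arguments": {"increments": "0 0 0 0;0 0 0 0;0 0 0 0;0 0 0 0;0 0 0 0;0 0 0 0", "grip": 36}}

```text
time: 14.53
tool_pos: [0.4518, 0.267, 0.0639]
tcp_rot: [-3.142, -0.0, -0.0]
ft_force: [0.3, -0.1, 0.2]
opening: 0.421
grasp_force: 0.0
```

{"name": "arm_command", "arguments": {"increments": "0 0 -1 0;0 0 -2.5 0;0 0 -4.2 0;0 0 -4.2 0;0 0 -4.2 0;0 0 -4.2 0"}}

```text
time: 15.03
tool_pos: [0.4515, 0.2669, 0.1688]
tcp_rot: [-3.141, -0.0, -0.0]
ft_force: [-1.7, 0.4, -0.2]
opening: 0.421
grasp_force: 0.0
```

```bash
cat >> h.py <<'E'
CC=np.array([.5322,.2382]);CA=np.deg2rad(6.4)
def casek(f): knobs([f],CC,CA,.119,.08,.044,.075)
E
python3 -c "
from h import *
st();rel([.5345,.0065,.17]);f=grab('scene');print('box');knobs([f]);print('case');casek(f)
f=grab('wrist');casek(f)"
```

```text
t 15.03 pos [0.4515 0.2669 0.1688] rot [-3.141 -0.    -0.   ] F [-1.7  0.4 -0.2] op 0.421 g 0.0 q [0.45 0.21 1.94 0.   0.99 2.02]
inc [ 3.323 10.414 -0.048]
box
  knob [ 0.4449 -0.0673] r 0.0097 zmax 0.064 n 89 uv [-0.077 -0.043]
  knob [0.5345 0.0052] r 0.0095 zmax 0.0642 n 87 uv [0.005 0.038]
  knob [ 0.5292 -0.0701] r 0.0089 zmax 0.064 n 90 uv [ 0.007 -0.038]
  knob [ 6.094e-01 -5.000e-04] r 0.0094 zmax 0.0641 n 90 uv [0.08  0.039]
  knob [ 0.5948 -0.0835] r 0.009 zmax 0.0648 n 94 uv [ 0.074 -0.044]
case
  knob [0.4308 0.3069] r 0.0259 zmax 0.0703 n 64 uv [-0.092  0.079]
  knob [0.4701 0.3106] r 0.0076 zmax 0.069 n 15 uv [-0.052  0.078]
  knob [0.4577 0.3089] r 0.0107 zmax 0.057 n 15 uv [-0.067  0.079]
  knob [0.4912 0.3124] r 0.0038 zmax 0.0688 n 13 uv [-0.035  0.079]
  knob [0.5183 0.3136] r 0.0124 zmax 0.0688 n 16 uv [-0.007  0.078]
  knob [0.4515 0.2647] r 0.0104 zmax 0.0624 n 68 uv [-0.076  0.032]
  knob [0.5415 0.3192] r 0.0092 zmax 0.0682 n 31 uv [0.017 0.079]
  knob [0.5704 0.3203] r 0.014 zmax 0.0685 n 28 uv [0.047 0.079]
  knob [0.5937 0.3241] r 0.0056 zmax 0.068 n 15 uv [0.071 0.078]
  knob [0.6214 0.3276] r 0.0183 zmax 0.0673 n 54 uv [0.097 0.079]
  knob [0.5037 0.3144] r 0.0864 zmax 0.0675 n 1122 uv [-0.009  0.079]
  knob [0.452  0.2654] r 0.009 zmax 0.0611 n 706 uv [-0.075  0.036]
```

{"name": "arm_command", "arguments": {"increments": "0.8 1.6 0 0;1.3 3.2 0 0;1.9 4.8 0 0;2.4 6.4 0 0;2.9 8 0 0;3.3 9.5 0 0;3.3 10.4 0 0;3.3 10.4 0 0;3.3 10.4 1.5 0;3.3 10.4 3 0;3.3 10.4 4.1 0;3.3 10.4 4.1 0"}}

```text
time: 16.13
tool_pos: [0.5266, 0.0077, 0.0588]
tcp_rot: [-3.14, 0.017, -0.0]
ft_force: [-1.2, 0.2, -0.6]
opening: 0.422
grasp_force: 0.0
```

{"name": "arm_command", "arguments": {"increments": "0 0 0 0;0 0 0 0;0 0 0 0;0 0 0 0;0 0 0 0;0 0 0 0;0 0 0 0;0 0 0 0", "grip": 8}}

```text
time: 16.8
tool_pos: [0.5344, 0.0069, 0.0668]
tcp_rot: [3.142, -0.001, -0.0]
ft_force: [-0.4, -0.5, -1.2]
opening: 0.186
grasp_force: 39.0
```

{"name": "arm_command", "arguments": {"increments": "0 0 -0.6 0;0 0 -1.5 0;0 0 -2.5 0;0 0 -3.5 0;0 0 -4.2 0;0 0 -4.2 0;0 0 -4.2 0"}}

```text
time: 17.38
tool_pos: [0.535, 0.0068, 0.1723]
tcp_rot: [3.141, -0.003, -0.001]
ft_force: [0.1, 0.4, -1.3]
opening: 0.189
grasp_force: 39.1
```

```bash
sed -i 's/.119,.08,.044/.119,.07,.044/' h.py; python3 -c "
from h import *
st();rel([.528,.276,.17])"
```

```text
t 17.38 pos [0.535  0.0068 0.1723] rot [ 3.141e+00 -3.000e-03 -1.000e-03] F [ 0.1  0.4 -1.3] op 0.189 g 39.1 q [-0.07  0.23  1.91  0.    1.    1.5 ]
inc [ -0.284 -10.767   0.088]
```

{"name": "arm_command", "arguments": {"increments": "0 -1.3 0 0;-0.1 -2.7 0 0;-0.2 -4.1 0 0;-0.28 -5.5 0 0;-0.28 -6.9 0 0;-0.28 -8.3 0 0;-0.28 -9.7 0 0;-0.28 -10.5 0 0;-0.28 -10.75 0 0;-0.28 -10.75 0 0;-0.28 -10.75 0 0"}}

```text
time: 18.3
tool_pos: [0.5261, 0.2747, 0.1694]
tcp_rot: [3.139, 0.003, 0.0]
ft_force: [-0.3, -0.4, -1.6]
opening: 0.188
grasp_force: 39.3
```

{"name": "arm_command", "arguments": {"increments": "0 0 1.2 0;0 0 2.4 0;0 0 3.2 0;0 0 3.8 0;0 0 4.1 0;0 0 4.26 0;0 0 4.26 0;0 0 4.26 0"}}

```text
time: 18.97
tool_pos: [0.5281, 0.2749, 0.0654]
tcp_rot: [-3.141, -0.001, -0.002]
ft_force: [-0.1, -0.7, -1.7]
opening: 0.189
grasp_force: 39.5
```

{"name": "arm_command", "arguments": {"increments": "0 0 0 0;0 0 0 0;0 0 0 0;0 0 0 0;0 0 0 0;0 0 0 0", "grip": 36}}

```text
time: 19.47
tool_pos: [0.5274, 0.2758, 0.065]
tcp_rot: [-3.141, -0.0, -0.0]
ft_force: [-0.9, 0.3, 0.2]
opening: 0.416
grasp_force: 0.0
```

{"name": "arm_command", "arguments": {"increments": "0 0 -1 0;0 0 -2.5 0;0 0 -4.2 0;0 0 -4.2 0;0 0 -4.2 0;0 0 -4.2 0"}}

```text
time: 19.97
tool_pos: [0.5272, 0.2757, 0.17]
tcp_rot: [-3.141, -0.0, -0.0]
ft_force: [-0.9, 0.5, -1.3]
opening: 0.419
grasp_force: 0.0
```

```bash
python3 -c "
from h import *
st();rel([.609,0,.066]);f=grab('scene');print('box');knobs([f]);print('case');casek(f)"
```

```text
t 19.97 pos [0.5272 0.2757 0.17  ] rot [-3.141 -0.    -0.   ] F [-0.9  0.5 -1.3] op 0.419 g 0.0 q [0.41 0.34 1.77 0.   1.03 1.98]
inc [ 3.275 11.028  4.161]
box
  knob [ 0.4452 -0.0674] r 0.0094 zmax 0.0642 n 84 uv [-0.077 -0.043]
  knob [ 0.528  -0.0713] r 0.0101 zmax 0.0643 n 85 uv [ 0.007 -0.038]
  knob [ 6.082e-01 -2.000e-04] r 0.0102 zmax 0.0639 n 89 uv [0.08  0.039]
  knob [ 0.5942 -0.0824] r 0.0092 zmax 0.0643 n 93 uv [ 0.073 -0.044]
case
  knob [0.4521 0.2654] r 0.0109 zmax 0.0619 n 68 uv [-0.076  0.033]
  knob [0.5297 0.2734] r 0.0093 zmax 0.0614 n 73 uv [0.002 0.033]
```

{"name": "arm_command", "arguments": {"increments": "0.8 1.5 0 0;1.3 3 0 0;1.9 4.5 0 0;2.4 6 0 0;2.9 7.5 0 0;3.25 9 0 0;3.25 10.3 0 0;3.25 11 0 0;3.25 11 0 0;3.25 11 0.5 0"}}

```text
time: 20.85
tool_pos: [0.6092, -0.0004, 0.1574]
tcp_rot: [-3.141, -0.002, -0.003]
ft_force: [1.1, -0.0, 1.1]
opening: 0.42
grasp_force: 0.0
```

{"name": "arm_command", "arguments": {"increments": "0 0 1 0;0 0 2 0;0 0 2.8 0;0 0 3.3 0;0 0 3.6 0;0 0 3.6 0;0 0 3.6 0"}}

```text
time: 21.43
tool_pos: [0.6083, 0.0013, 0.0669]
tcp_rot: [-3.141, 0.001, 0.0]
ft_force: [0.0, 0.3, 0.2]
opening: 0.422
grasp_force: 0.0
```

{"name": "arm_command", "arguments": {"increments": "0 0 0 0;0 0 0 0;0 0 0 0;0 0 0 0;0 0 0 0;0 0 0 0;0 0 0 0", "grip": 8}}

```text
time: 22.02
tool_pos: [0.6098, 0.0008, 0.0688]
tcp_rot: [-3.141, -0.003, -0.001]
ft_force: [-0.2, 2.7, 6.0]
opening: 0.184
grasp_force: 39.6
```

{"name": "arm_command", "arguments": {"increments": "0 0 -0.6 0;0 0 -1.5 0;0 0 -2.5 0;0 0 -3.5 0;0 0 -4.2 0;0 0 -4.2 0;0 0 -4.2 0"}}

```text
time: 22.6
tool_pos: [0.6087, 0.0003, 0.1727]
tcp_rot: [3.141, -0.002, -0.001]
ft_force: [-0.9, -0.1, -2.3]
opening: 0.187
grasp_force: 39.3
```

```bash
python3 -c "
from h import *
st();rel([.6035,.2845,.17])"
```

```text
t 22.6 pos [6.087e-01 3.000e-04 1.727e-01] rot [ 3.141e+00 -2.000e-03 -1.000e-03] F [-0.9 -0.1 -2.3] op 0.187 g 39.3 q [-0.07  0.36  1.74 -0.    1.05  1.5 ]
inc [ -0.213 -11.369   0.104]
```

{"name": "arm_command", "arguments": {"increments": "0 -1.3 0 0;-0.1 -2.7 0 0;-0.2 -4.1 0 0;-0.2 -5.5 0 0;-0.2 -6.9 0 0;-0.2 -8.3 0 0;-0.2 -9.7 0 0;-0.2 -10.8 0 0;-0.2 -11.35 0 0;-0.2 -11.35 0 0;-0.2 -11.35 0 0"}}

```text
time: 23.52
tool_pos: [0.6022, 0.2838, 0.17]
tcp_rot: [3.139, 0.003, 0.001]
ft_force: [-0.2, 0.2, -0.9]
opening: 0.183
grasp_force: 39.4
```

{"name": "arm_command", "arguments": {"increments": "0 0 1.2 0;0 0 2.4 0;0 0 3.2 0;0 0 3.8 0;0 0 4.1 0;0 0 4.22 0;0 0 4.22 0;0 0 4.22 0"}}

```text
time: 24.18
tool_pos: [0.6046, 0.2837, 0.0677]
tcp_rot: [-3.141, -0.002, -0.001]
ft_force: [0.2, 1.1, -1.9]
opening: 0.185
grasp_force: 39.4
```

{"name": "arm_command", "arguments": {"increments": "0 0 0 0;0 0 0 0;0 0 0 0;0 0 0 0;0 0 0 0;0 0 0 0", "grip": 36}}

```text
time: 24.68
tool_pos: [0.6036, 0.2845, 0.0669]
tcp_rot: [-3.142, -0.0, -0.0]
ft_force: [-0.2, 0.2, 0.2]
opening: 0.422
grasp_force: 0.0
```

{"name": "arm_command", "arguments": {"increments": "0 0 -1 0;0 0 -2.5 0;0 0 -4.2 0;0 0 -4.2 0;0 0 -4.2 0;0 0 -4.2 0"}}

```text
time: 25.18
tool_pos: [0.6034, 0.2844, 0.1721]
tcp_rot: [-3.141, -0.0, -0.0]
ft_force: [0.3, -0.4, -0.1]
opening: 0.42
grasp_force: 0.0
```

```bash
python3 -c "
from h import *
st();f=grab('scene');print('box');knobs([f]);print('case');casek(f);rel([.4445,-.0665,.068])"
```

```text
t 25.18 pos [0.6034 0.2844 0.1721] rot [-3.141 -0.    -0.   ] F [ 0.3 -0.4 -0.1] op 0.42 g 0.0 q [0.38 0.46 1.59 0.   1.09 1.95]
box
  knob [ 0.4443 -0.0673] r 0.0101 zmax 0.0656 n 89 uv [-0.077 -0.043]
  knob [ 0.5287 -0.0697] r 0.0101 zmax 0.0639 n 86 uv [ 0.007 -0.038]
  knob [ 0.5932 -0.0829] r 0.01 zmax 0.0644 n 93 uv [ 0.073 -0.044]
case
  knob [0.4512 0.2649] r 0.0105 zmax 0.062 n 70 uv [-0.076  0.032]
  knob [0.5304 0.2722] r 0.0088 zmax 0.0622 n 72 uv [0.002 0.033]
  knob [0.6052 0.2842] r 0.0113 zmax 0.0632 n 75 uv [0.077 0.034]
inc [-6.305 14.019  4.128]
```

{"name": "arm_command", "arguments": {"increments": "-0.6 1.4 0 0;-1.2 2.8 0 0;-1.9 4.2 0 0;-2.5 5.6 0 0;-3.1 7 0 0;-3.7 8.4 0 0;-4.4 9.8 0 0;-5 11.2 0 0;-5.6 12.6 0 0;-6.3 14.05 0 0;-6.3 14.05 0 0;-6.3 14.05 0 0"}}

```text
time: 26.23
tool_pos: [0.4435, -0.0681, 0.1699]
tcp_rot: [-3.14, 0.004, -0.005]
ft_force: [-0.3, 0.6, -0.3]
opening: 0.424
grasp_force: 0.0
```

{"name": "arm_command", "arguments": {"increments": "0 0 1 0;0 0 2 0;0 0 2.8 0;0 0 3.5 0;0 0 4 0;0 0 4.12 0;0 0 4.12 0;0 0 4.12 0"}}

```text
time: 26.9
tool_pos: [0.446, -0.066, 0.0685]
tcp_rot: [-3.141, 0.001, 0.001]
ft_force: [-0.4, 0.3, 0.0]
opening: 0.426
grasp_force: 0.0
```

{"name": "arm_command", "arguments": {"increments": "0 0 0 0;0 0 0 0;0 0 0 0;0 0 0 0;0 0 0 0;0 0 0 0;0 0 0 0", "grip": 8}}

```text
time: 27.48
tool_pos: [0.4468, -0.0667, 0.0697]
tcp_rot: [-3.141, -0.002, -0.001]
ft_force: [0.3, 3.7, 6.0]
opening: 0.181
grasp_force: 39.3
```

{"name": "arm_command", "arguments": {"increments": "0 0 -0.6 0;0 0 -1.5 0;0 0 -2.5 0;0 0 -3.5 0;0 0 -4.2 0;0 0 -4.2 0;0 0 -4.2 0"}}

```text
time: 28.07
tool_pos: [0.4462, -0.0673, 0.1741]
tcp_rot: [3.141, -0.002, -0.0]
ft_force: [-0.3, -0.0, -1.2]
opening: 0.182
grasp_force: 39.3
```

```bash
python3 -c "
from h import *
st();rel([.4609,.1905,.17])"
```

```text
t 28.07 pos [ 0.4462 -0.0673  0.1741] rot [ 3.141e+00 -2.000e-03 -0.000e+00] F [-0.3 -0.  -1.2] op 0.182 g 39.3 q [-0.25  0.06  2.1  -0.    0.98  1.33]
inc [  0.584 -10.311   0.156]
```

{"name": "arm_command", "arguments": {"increments": "0.1 -1.3 0 0;0.3 -2.7 0 0;0.6 -4.1 0 0;0.6 -5.5 0 0;0.6 -6.9 0 0;0.6 -8.3 0 0;0.6 -9.5 0 0;0.6 -10.3 0 0;0.6 -10.3 0 0;0.6 -10.3 0 0"}}

```text
time: 28.9
tool_pos: [0.4592, 0.1908, 0.1714]
tcp_rot: [3.14, 0.004, 0.002]
ft_force: [-0.9, -0.5, -1.6]
opening: 0.183
grasp_force: 39.4
```

{"name": "arm_command", "arguments": {"increments": "0 0 1.2 0;0 0 2.4 0;0 0 3.2 0;0 0 3.8 0;0 0 4.1 0;0 0 4.24 0;0 0 4.24 0;0 0 4.24 0"}}

```text
time: 29.57
tool_pos: [0.4589, 0.189, 0.0679]
tcp_rot: [3.139, 0.006, -0.001]
ft_force: [-5.5, -1.4, 6.5]
opening: 0.184
grasp_force: 40.2
```

{"name": "arm_command", "arguments": {"increments": "0 0 0 0;0 0 0 0;0 0 0 0;0 0 0 0;0 0 0 0;0 0 0 0", "grip": 36}}

```text
time: 30.07
tool_pos: [0.4611, 0.1906, 0.0678]
tcp_rot: [-3.142, -0.0, -0.001]
ft_force: [0.9, -0.1, 0.8]
opening: 0.422
grasp_force: 0.0
```

{"name": "arm_command", "arguments": {"increments": "0 0 -1 0;0 0 -2.5 0;0 0 -4.2 0;0 0 -4.2 0;0 0 -4.2 0;0 0 -4.2 0"}}

```text
time: 30.57
tool_pos: [0.4608, 0.1907, 0.1728]
tcp_rot: [-3.142, -0.0, -0.0]
ft_force: [-1.0, 0.2, -0.6]
opening: 0.421
grasp_force: 0.0
```

```bash
python3 -c "
from h import *
st();f=grab('scene');print('box');knobs([f]);print('case');casek(f);rel([.529,-.0695,.068])"
```

```text
t 30.57 pos [0.4608 0.1907 0.1728] rot [-3.142 -0.    -0.   ] F [-1.   0.2 -0.6] op 0.421 g 0.0 q [ 0.3   0.16  1.99 -0.    0.99  1.88]
box
  knob [ 0.5284 -0.0705] r 0.0096 zmax 0.0641 n 85 uv [ 0.007 -0.038]
  knob [ 0.5944 -0.0816] r 0.0102 zmax 0.0646 n 89 uv [ 0.073 -0.044]
case
  knob [0.4507 0.2641] r 0.0106 zmax 0.0628 n 72 uv [-0.076  0.032]
  knob [0.5306 0.2727] r 0.0087 zmax 0.0628 n 70 uv [0.002 0.032]
  knob [0.4573 0.189 ] r 0.0125 zmax 0.0626 n 74 uv [-0.079 -0.044]
  knob [0.6039 0.2828] r 0.0113 zmax 0.0616 n 76 uv [0.077 0.034]
inc [ 2.776 10.391  4.148]
```

{"name": "arm_command", "arguments": {"increments": "0.5 1.5 0 0;1 3 0 0;1.5 4.5 0 0;2 6 0 0;2.4 7.5 0 0;2.7 9 0 0;2.75 10 0 0;2.75 10.4 0 0;2.75 10.4 0 0;2.75 10.4 0 0"}}

```text
time: 31.45
tool_pos: [0.5282, -0.0688, 0.1711]
tcp_rot: [-3.14, 0.004, -0.002]
ft_force: [-0.2, 0.9, 0.7]
opening: 0.42
grasp_force: 0.0
```

{"name": "arm_command", "arguments": {"increments": "0 0 1 0;0 0 2 0;0 0 2.8 0;0 0 3.5 0;0 0 4 0;0 0 4.12 0;0 0 4.12 0;0 0 4.12 0"}}

```text
time: 32.12
tool_pos: [0.5301, -0.0687, 0.0703]
tcp_rot: [3.142, -0.001, 0.001]
ft_force: [0.9, 0.4, -0.2]
opening: 0.424
grasp_force: 0.0
```

{"name": "arm_command", "arguments": {"increments": "0 0 0 0;0 0 0 0;0 0 0 0;0 0 0 0;0 0 0 0;0 0 0 0;0 0 0 0", "grip": 8}}

```text
time: 32.7
tool_pos: [0.5309, -0.0693, 0.0711]
tcp_rot: [-3.141, -0.003, -0.001]
ft_force: [0.5, 2.9, 6.4]
opening: 0.181
grasp_force: 39.3
```

{"name": "arm_command", "arguments": {"increments": "0 0 -0.6 0;0 0 -1.5 0;0 0 -2.5 0;0 0 -3.5 0;0 0 -4.2 0;0 0 -4.2 0;0 0 -4.2 0"}}

```text
time: 33.28
tool_pos: [0.5301, -0.0698, 0.1754]
tcp_rot: [3.141, -0.002, -0.001]
ft_force: [-0.8, 0.4, -1.2]
opening: 0.184
grasp_force: 39.3
```

```bash
python3 -c "
from h import *
st();rel([.5364,.199,.17])"
```

```text
t 33.28 pos [ 0.5301 -0.0698  0.1754] rot [ 3.141e+00 -2.000e-03 -1.000e-03] F [-0.8  0.4 -1.2] op 0.184 g 39.3 q [-0.21  0.22  1.91 -0.    1.01  1.36]
inc [  0.248 -10.751   0.207]
```

{"name": "arm_command", "arguments": {"increments": "0.1 -1.3 0 0;0.25 -2.7 0 0;0.25 -4.1 0 0;0.25 -5.5 0 0;0.25 -6.9 0 0;0.25 -8.3 0 0;0.25 -9.7 0 0;0.25 -10.7 0 0;0.25 -10.7 0 0;0.25 -10.7 0 0"}}

```text
time: 34.12
tool_pos: [0.5342, 0.1987, 0.1722]
tcp_rot: [3.14, 0.004, 0.003]
ft_force: [0.2, -0.1, -0.8]
opening: 0.181
grasp_force: 39.4
```

{"name": "arm_command", "arguments": {"increments": "0 0 1.2 0;0 0 2.4 0;0 0 3.2 0;0 0 3.8 0;0 0 4.1 0;0 0 4.22 0;0 0 4.22 0;0 0 4.22 0"}}

```text
time: 34.78
tool_pos: [0.534, 0.1963, 0.0696]
tcp_rot: [3.139, 0.006, -0.002]
ft_force: [-5.0, -1.3, 8.1]
opening: 0.185
grasp_force: 40.2
```

{"name": "arm_command", "arguments": {"increments": "0 0 0 0;0 0 0 0;0 0 0 0;0 0 0 0;0 0 0 0;0 0 0 0", "grip": 36}}

```text
time: 35.28
tool_pos: [0.5361, 0.198, 0.0692]
tcp_rot: [3.142, -0.0, -0.001]
ft_force: [-0.1, -0.6, -1.1]
opening: 0.423
grasp_force: 0.0
```

{"name": "arm_command", "arguments": {"increments": "0 0 -1 0;0 0 -2.5 0;0 0 -4.2 0;0 0 -4.2 0;0 0 -4.2 0;0 0 -4.2 0"}}

```text
time: 35.78
tool_pos: [0.5359, 0.1982, 0.1745]
tcp_rot: [-3.141, -0.001, -0.0]
ft_force: [0.5, -0.7, 0.1]
opening: 0.425
grasp_force: 0.0
```

```bash
python3 -c "
from h import *
st();f=grab('scene');print('box');knobs([f]);print('case');casek(f);rel([.5935,-.082,.068])"
```

```text
t 35.78 pos [0.5359 0.1982 0.1745] rot [-3.141e+00 -1.000e-03 -0.000e+00] F [ 0.5 -0.7  0.1] op 0.425 g 0.0 q [ 0.28  0.29  1.82 -0.    1.03  1.85]
box
  knob [ 0.5942 -0.0829] r 0.0093 zmax 0.0639 n 92 uv [ 0.073 -0.044]
case
  knob [0.4499 0.2627] r 0.0089 zmax 0.0628 n 40 uv [-0.077  0.03 ]
  knob [0.5289 0.2725] r 0.0105 zmax 0.0619 n 72 uv [0.002 0.033]
  knob [0.4571 0.1875] r 0.011 zmax 0.0624 n 75 uv [-0.079 -0.044]
  knob [0.6046 0.2821] r 0.0108 zmax 0.0619 n 75 uv [0.077 0.034]
  knob [0.5334 0.1953] r 0.0098 zmax 0.062 n 72 uv [-0.003 -0.045]
inc [ 2.352 11.193  4.211]
```

{"name": "arm_command", "arguments": {"increments": "0.4 1.5 0 0;0.8 3 0 0;1.3 4.5 0 0;1.7 6 0 0;2 7.5 0 0;2.3 9 0 0;2.35 10.5 0 0;2.35 11.2 0 0;2.35 11.2 0 0;2.35 11.2 0 0", "grip": 31}}

```text
time: 36.67
tool_pos: [0.5931, -0.0825, 0.1719]
tcp_rot: [-3.14, 0.004, -0.003]
ft_force: [-0.8, 1.0, 0.4]
opening: 0.362
grasp_force: 0.0
```

{"name": "arm_command", "arguments": {"increments": "0 0 1 0;0 0 2 0;0 0 2.8 0;0 0 3.5 0;0 0 4 0;0 0 4.18 0;0 0 4.18 0;0 0 4.18 0"}}

```text
time: 37.33
tool_pos: [0.5949, -0.0812, 0.0699]
tcp_rot: [-3.141, -0.0, 0.0]
ft_force: [-0.4, 0.1, 0.6]
opening: 0.363
grasp_force: 0.0
```

{"name": "arm_command", "arguments": {"increments": "0 0 0 0;0 0 0 0;0 0 0 0;0 0 0 0;0 0 0 0;0 0 0 0;0 0 0 0", "grip": 8}}

```text
time: 37.92
tool_pos: [0.5958, -0.0818, 0.0711]
tcp_rot: [-3.141, -0.003, -0.001]
ft_force: [-0.5, 3.1, 5.6]
opening: 0.189
grasp_force: 39.5
```

{"name": "arm_command", "arguments": {"increments": "0 0 -0.6 0;0 0 -1.5 0;0 0 -2.5 0;0 0 -3.5 0;0 0 -4.2 0;0 0 -4.2 0;0 0 -4.2 0"}}

```text
time: 38.5
tool_pos: [0.5949, -0.0823, 0.1752]
tcp_rot: [3.141, -0.002, -0.001]
ft_force: [-0.5, 0.1, -1.0]
opening: 0.181
grasp_force: 39.3
```

```bash
python3 -c "
from h import *
st();rel([.6119,.2085,.17])"
```

```text
t 38.5 pos [ 0.5949 -0.0823  0.1752] rot [ 3.141e+00 -2.000e-03 -1.000e-03] F [-0.5  0.1 -1. ] op 0.181 g 39.3 q [-0.21  0.34  1.75 -0.    1.05  1.36]
inc [  0.673 -11.634   0.2  ]
```

{"name": "arm_command", "arguments": {"increments": "0.2 -1.3 0 0;0.5 -2.7 0 0;0.7 -4.1 0 0;0.7 -5.5 0 0;0.7 -6.9 0 0;0.7 -8.3 0 0;0.7 -9.7 0 0;0.7 -11 0 0;0.7 -11.65 0 0;0.7 -11.65 0 0;0.7 -11.65 0 0"}}

```text
time: 39.42
tool_pos: [0.6108, 0.2093, 0.1724]
tcp_rot: [3.139, 0.004, 0.002]
ft_force: [-0.1, -0.7, -1.4]
opening: 0.182
grasp_force: 39.3
```

{"name": "arm_command", "arguments": {"increments": "0 0 1.2 0;0 0 2.4 0;0 0 3.2 0;0 0 3.8 0;0 0 4.1 0;0 0 4.18 0;0 0 4.18 0;0 0 4.18 0"}}

```text
time: 40.08
tool_pos: [0.6132, 0.2087, 0.0709]
tcp_rot: [-3.141, -0.002, -0.001]
ft_force: [0.8, 1.0, -1.3]
opening: 0.184
grasp_force: 39.4
```

{"name": "arm_command", "arguments": {"increments": "0 0 0 0;0 0 0 0;0 0 0 0;0 0 0 0;0 0 0 0;0 0 0 0", "grip": 36}}

```text
time: 40.58
tool_pos: [0.6123, 0.2094, 0.0705]
tcp_rot: [-3.142, -0.0, -0.0]
ft_force: [-0.8, 0.6, -0.1]
opening: 0.419
grasp_force: 0.0
```

{"name": "arm_command", "arguments": {"increments": "0 0 -1 0;0 0 -2.5 0;0 0 -4.2 0;0 1 -4.2 0;0 2 -4.2 0;0 2 -4.2 0;0 2 -4.2 0"}}

```text
time: 41.17
tool_pos: [0.6122, 0.1585, 0.1755]
tcp_rot: [-3.141, -0.0, -0.002]
ft_force: [0.2, 0.4, 0.4]
opening: 0.426
grasp_force: 0.0
```

```bash
python3 -c "
from h import *
st();f=grab('scene');print('box');knobs([f]);print('case');casek(f);cv2.imwrite('pics/s4.png',f['frame'][0:330,150:550]);np.savez('s4.npz',**f)"
```

```text
t 41.17 pos [0.6122 0.1585 0.1755] rot [-3.141e+00 -0.000e+00 -2.000e-03] F [0.2 0.4 0.4] op 0.426 g 0.0 q [0.18 0.4  1.67 0.   1.07 1.76]
box
case
  knob [0.4519 0.2636] r 0.011 zmax 0.0631 n 71 uv [-0.076  0.032]
  knob [0.4568 0.1874] r 0.0111 zmax 0.062 n 74 uv [-0.079 -0.044]
  knob [0.603  0.2822] r 0.0107 zmax 0.0619 n 76 uv [0.077 0.034]
  knob [0.5335 0.1942] r 0.0098 zmax 0.0633 n 73 uv [-0.003 -0.046]
  knob [0.6115 0.2087] r 0.0115 zmax 0.062 n 76 uv [ 0.076 -0.041]
```

View pics/s4.png

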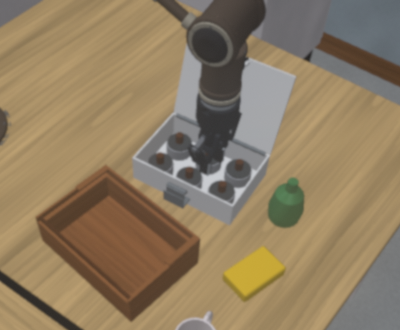

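The crop shows the box empty and the pots standing in the case, with the sixth hidden behind the gripper. All five others are confirmed upright. Next I'll go behind the lid with closed fingers.

{"name": "arm_command", "arguments": {"increments": "0 0 -1.5 0;0 0 -3 0;0 0 -4.5 0;0 0 -6.2 0;0 0 -6.2 0;-0.5 -1.3 -6.2 -0.4;-1 -2.6 -6.2 -0.8;-1.5 -3.9 -6.2 -1.3;-2 -5.2 -6.2 -1.3;-2.5 -6.5 -6.2 -1.3;-3 -7.8 -6.2 -1.3;-3 -7.8 -6.2 -1.3", "grip": 0}}

```text
time: 42.22
tool_pos: [0.5337, 0.3613, 0.3293]
tcp_rot: [-3.137, 0.002, 0.12]
ft_force: [1.2, -0.6, 0.9]
opening: 0.003
grasp_force: 0.0
```

```bash
python3 -c "
from h import *
st();rel([.5116,.4221,.33])
f=grab('wrist');cv2.imwrite('pics/w5.png',f['frame']);casek(f)"
```

```text
t 42.22 pos [0.5337 0.3613 0.3293] rot [-3.137e+00  2.000e-03  1.200e-01] F [ 1.2 -0.6  0.9] op 0.003 g 0.0 q [0.53 0.29 1.5  0.   1.35 1.98]
inc [-0.588 -2.522 -0.016]
  knob [0.6035 0.2835] r 0.0092 zmax 0.0618 n 294 uv [0.076 0.038]
  knob [0.6112 0.2096] r 0.0092 zmax 0.0615 n 346 uv [ 0.076 -0.035]
  knob [0.5301 0.2748] r 0.009 zmax 0.0611 n 268 uv [0.003 0.038]
  knob [0.5328 0.1967] r 0.0092 zmax 0.0613 n 303 uv [-0.003 -0.04 ]
  knob [0.4519 0.2661] r 0.0091 zmax 0.0613 n 259 uv [-0.075  0.037]
  knob [0.4575 0.1892] r 0.0094 zmax 0.0612 n 284 uv [-0.078 -0.039]
```

View pics/w5.png

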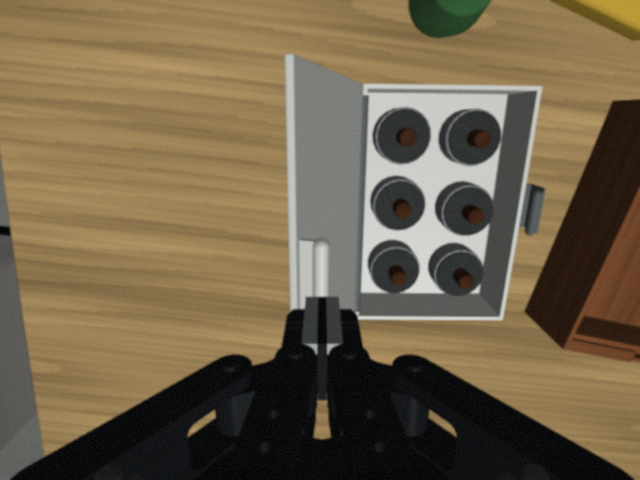

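The wrist view shows all six pots upright in the case at columns 370–500, and the lid's free edge at x≈292. Next I'll go behind it and down.

{"name": "arm_command", "arguments": {"increments": "-0.3 -1.3 0 0;-0.6 -2.5 0 0;-0.6 -2.5 0 0;-0.6 -2.5 0 0;-0.6 -2.5 1 0;-0.6 -2.5 2 0;-0.6 -2.5 3 0;-0.6 -2.5 3.6 0;-0.6 -2.5 3.6 0;-0.6 -2.5 3.6 0"}}

```text
time: 43.1
tool_pos: [0.5154, 0.4131, 0.2389]
tcp_rot: [3.14, 0.002, 0.112]
ft_force: [-0.3, 0.6, -0.2]
opening: 0.002
grasp_force: 0.0
```

{"name": "arm_command", "arguments": {"increments": "0 0.5 0 0;0 1 0 0;0 1.5 0 0;0 2 0 0;0 2.5 0 0;0 3 0 0;0 3.5 0 0;0 4 0 0;0 4 0 0"}}

```text
time: 43.85
tool_pos: [0.5266, 0.3123, 0.2398]
tcp_rot: [3.139, 0.002, 0.111]
ft_force: [0.1, -0.3, -0.5]
opening: -0.001
grasp_force: 0.0
```

```bash
cat >> h.py <<'E'
H=np.array([.5227,.3227]);EY=np.array([-np.sin(CA),np.cos(CA)])
def lidang():
    for n in("scene","side"):
        f=grab(n);P=cloud(f);b,g,r=[f["frame"][...,i].astype(int) for i in range(3)]
        d=P[...,:2]-CC;u=d@np.array([np.cos(CA),np.sin(CA)]);s=-((P[...,:2]-H)@EY);h=P[...,2]-.066
        m=(abs(u)<.12)&(abs(u)>.05)&(np.hypot(s,h)<.2)&(np.hypot(s,h)>.05)&(h>.008)&(abs(r-b)<40)&(r>90)
        print(n,m.sum(),"lid angle",np.round(np.percentile(np.arctan2(h[m],s[m]),[10,50,90]),3) if m.sum() else None)
    t=np.array(arm.state()["tool_pos"]);print("tcp s",round(-(t[:2]-H)@EY,4),"h",round(t[2]-.066,4),"u",round((t[:2]-CC)@np.array([np.cos(CA),np.sin(CA)]),4))
E
python3 -c "
from h import *
st();lidang()"
```

```text
t 43.85 pos [0.5266 0.3123 0.2398] rot [3.139e+00 2.000e-03 1.110e-01] F [ 0.1 -0.3 -0.5] op -0.001 g 0.0 q [ 0.46  0.29  1.67 -0.    1.18  1.93]
scene 2629 lid angle [1.375 1.391 1.407]
side 541 lid angle [1.333 1.369 1.392]
tcp s 0.0087 h 0.1739 u 0.0028
```

{"name": "arm_command", "arguments": {"increments": "0 0.7 0 0;0 1.3 0 0;0 1.8 0.08 0;0 2.6 0.55 0;0 3.4 1.15 0;0 4.05 1.85 0;0 4.6 2.6 0;0 4.9 3.2 0;0 5.1 3.8 0;0 5.1 3.8 0;0 5.1 3.8 0"}}

```text
time: 44.87
tool_pos: [0.5402, 0.1879, 0.1443]
tcp_rot: [3.141, 0.003, 0.112]
ft_force: [0.3, 0.3, -0.8]
opening: 0.0
grasp_force: 0.0
```

```bash
python3 -c "
from h import *
st();lidang()"
```

```text
t 44.87 pos [0.5402 0.1879 0.1443] rot [3.141e+00 3.000e-03 1.120e-01] F [ 0.3  0.3 -0.8] op 0.0 g 0.0 q [ 0.26  0.33  1.84 -0.    0.97  1.72]
scene 2097 lid angle [0.36  0.388 0.437]
side 455 lid angle [0.346 0.363 0.382]
tcp s 0.135 h 0.0801 u 0.0039
```

{"name": "arm_command", "arguments": {"increments": "0 0.5 0.3 0;0 1 0.6 0;0 1 0.9 0;0 1 1.2 0;0 1 1.4 0;0 1 1.4 0;0 1 1.4 0"}}

```text
time: 45.55
tool_pos: [0.5432, 0.164, 0.1095]
tcp_rot: [-3.142, 0.002, 0.113]
ft_force: [0.2, -0.4, 0.5]
opening: -0.004
grasp_force: 0.0
```

{"name": "arm_command", "arguments": {"increments": "0 0 0.15 0;0 0 0.3 0;0 0 0.4 0;0 0 0.5 0;0 0 0.5 0;0 0 0.5 0"}}

```text
time: 46.05
tool_pos: [0.5445, 0.1639, 0.0987]
tcp_rot: [3.141, -0.001, 0.114]
ft_force: [-0.2, -0.8, 6.3]
opening: -0.002
grasp_force: 2.5
```

```bash
python3 -c "
from h import *
st();lidang()"
```

```text
t 46.05 pos [0.5445 0.1639 0.0987] rot [ 3.141e+00 -1.000e-03  1.140e-01] F [-0.2 -0.8  6.3] op -0.002 g 2.5 q [ 0.22  0.39  1.87 -0.    0.88  1.67]
scene 2634 lid angle [0.076 0.103 0.151]
side 707 lid angle [0.069 0.083 0.108]
tcp s 0.1602 h 0.0327 u 0.004
```

{"name": "arm_command", "arguments": {"increments": "0 0 0.1 0;0 0 0.2 0;0 0 0.2 0;0 0 0.2 0"}}

```text
time: 46.48
tool_pos: [0.5436, 0.1641, 0.0923]
tcp_rot: [-3.141, 0.0, 0.113]
ft_force: [-0.5, -0.1, 1.2]
opening: 0.003
grasp_force: 0.1
```

{"name": "arm_command", "arguments": {"increments": "0 0 0.1 0;0 0 0.15 0;0 0 0.15 0;0 0 0.15 0"}}

```text
time: 46.82
tool_pos: [0.544, 0.1642, 0.0899]
tcp_rot: [-3.141, 0.0, 0.113]
ft_force: [-2.8, -0.4, 7.0]
opening: 0.002
grasp_force: 3.6
```

Run:
```python
from h import *
st()
f=grab("side");P=cloud(f);d=P[...,:2]-CC;u=d@np.array([np.cos(CA),np.sin(CA)]);s=-((P[...,:2]-H)@EY)
b,g,r=[f["frame"][...,i].astype(int) for i in range(3)]
for lo in (.02,.06,.1,.14,.165):
    m=(abs(u)<.12)&(abs(u)>.06)&(s>lo)&(s<lo+.015)&(P[...,2]>.03)&(abs(r-b)<40);print(lo,np.round(np.percentile(P[m][:,2],[25,50,75]),4))
```

```text
t 46.82 pos [0.544  0.1642 0.0899] rot [-3.141  0.     0.113] F [-2.8 -0.4  7. ] op 0.002 g 3.6 q [0.22 0.4  1.87 0.   0.87 1.67]
0.02 [0.0704 0.072  0.0731]
0.06 [0.0713 0.0724 0.0733]
0.1 [0.0716 0.0723 0.0731]
0.14 [0.0712 0.0723 0.0733]
0.165 [0.0394 0.0487 0.0703]
```

The force peaked then dropped, and the lid now lies flat at z≈0.072 from front to back. One more firm press to be sure, then I'll retreat and check.

{"name": "arm_command", "arguments": {"increments": "0 0 0.1 0;0 0 0.15 0;0 0 0.15 0"}}

```text
time: 47.12
tool_pos: [0.5442, 0.1642, 0.0895]
tcp_rot: [3.142, 0.001, 0.113]
ft_force: [-8.3, -3.1, 25.0]
opening: 0.0
grasp_force: 12.8
```

{"name": "arm_command", "arguments": {"increments": "0 0 -1 0;0 0 -2.5 0;0 0 -4 0;0 0 -5 0;-1 0 -5 0;-2.5 0 -5 0;-4 0 -5 0;-5 0 -5 0;-5 0 -5 0;-5 0 -5 0"}}

```text
time: 47.95
tool_pos: [0.4184, 0.1498, 0.2099]
tcp_rot: [-3.141, 0.0, 0.114]
ft_force: [0.9, -0.3, 0.9]
opening: 0.002
grasp_force: 0.0
```

Run:
```python
from h import *
st()
f=grab("scene");cv2.imwrite("pics/s6.png",f["frame"])
P=cloud(f);d=P[...,:2]-CC;u=d@np.array([np.cos(CA),np.sin(CA)]);s=-((P[...,:2]-H)@EY)
for lo in (.02,.06,.1,.14,.165):
    m=(abs(u)<.11)&(s>lo)&(s<lo+.01)&(P[...,2]>.03)&(P[...,2]<.1);print(lo,m.sum(),np.round(np.percentile(P[m][:,2],[25,50,75]),4))
```

```text
t 47.95 pos [0.4184 0.1498 0.2099] rot [-3.141  0.     0.114] F [ 0.9 -0.3  0.9] op 0.002 g 0.0 q [0.25 0.   2.08 0.   1.06 1.7 ]
0.02 257 [0.0711 0.0724 0.0737]
0.06 341 [0.0717 0.0732 0.0745]
0.1 351 [0.0717 0.0731 0.0742]
0.14 356 [0.0717 0.0731 0.0743]
0.165 694 [0.0385 0.0682 0.0711]
```

View pics/s6.png

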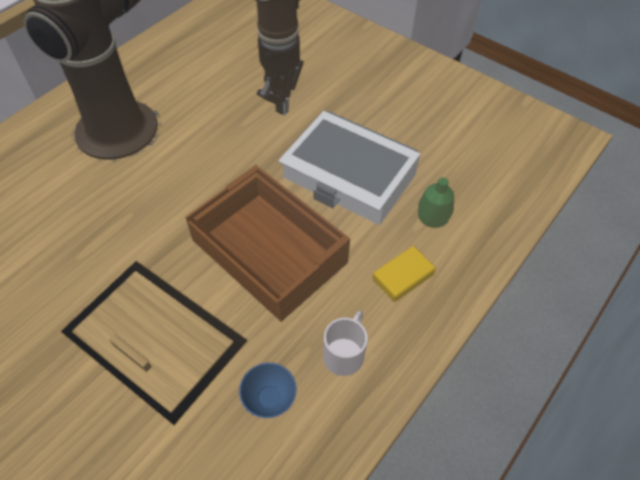

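The final view shows the case shut at (350,165), the box empty and the lid flat on the mat at (153,340). The bystanders are in place and the arm is clear, so I'm handing it in.

```bash
python3 -c "
from cell import arm
print(arm.sign_off())"
```

```text
the job is handed in; nothing more can be done
None
```

The job is handed in at about 48 s of the 200 s: the sliding lid lies flat on the mat, handle up, all six pots stand in the case, and its lid is pressed shut; the sign-off returned no verdict.

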